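# Measure the rack board with the tape

### The arm

A 6-joint arm with a two-finger parallel gripper is mounted at the origin on the work surface. World frame = base frame: x ahead of the robot, y to its left, z up, the work surface at z = 0. Lengths are in m, angles in degrees, forces in N, time in s.
With the tool pointing down it reaches from about 0.375 to 0.9 m from the base axis. Payload 3.1 kg.
Tool frame: the origin (TCP) lies on the centre line of the jaws, within the pads' length; the fingertips stand 19 mm ahead of it and the grasp point (between the pads) is the TCP; z points along the fingers, y is the line along which they close (so a half turn about z gives the same grasp; the last joint's range is limited). The gripper opens to 85 mm and grips with 20 to 120 N. Pads are 22 mm wide; open, the fingers measure 114 mm over their backs; the gripper's body (76 mm by 85 mm) begins 54 mm behind the grasp point. The pads swing forward as they close: fully open they stand 13 mm farther back than shut.
Start: joints at [-10.227, 30.224, 82.088, -0, 67.689, -10.227], TCP at [0.625, 0, 0.25] pointing down, gripper open.
Joint ranges: [-176.69, 176.69], [-43.24, 126.21], [12.49, 139.97], [-82, 262], [0, 151.66], [-163.58, 163.58]. Speed limits (degrees/s): [159.86, 159.86, 180, 180, 180, 180].

### API

Orientations are given as a 3x3 rotation matrix whose columns are the frame's x, y, z axes.
In Python, from rig import arm gives the robot as it stands.
- The arm moves only by the tool move_arm, never from a script. Its argument "increments" is a list of rows, each a list of 3 entries, a list of its own where there are three numbers: the shift along the tool's x, y, z in cm, then the turn about the tool's z in degrees, then the opening, from 0 (shut) to 1 (fully open). A call has 1 to 5 rows; each row shifts and turns the commanded pose from where the row before left it, along the tool's axes as they then stand; what a row does not reach is not made up. A row lasts 1/12 s, in which the tool goes at most 41.7 mm and 7.16 degrees, less where a joint would pass 70% of its speed; a pose out of reach is approached as far as the arm can. A call is refused whole if a number of a shift passes 4.17 or a number of a turn 7.16, either way. A call with a gripper value outside its range is refused whole. The fingers move at their own pace and stop on an object; "grip_force" is the grip in N (left out, the last holds). Time passes only in rows, so rows that do not move let the fingers close. It gives the time, the measured TCP pose, the force, the opening and the grip force at its end, in the units of the state.
- arm.sense(): the state, without advancing time (a new reading comes with each control period).
- arm.snapshot(name): name is "scene" or "side" or "wrist"; returns a dict with "color" (420x560x3 uint8, blue, green, red), "K" (3x3 intrinsics, pixels), "T" (4x4, takes a point from camera to world coordinates). Camera axes: x right, y down, z forward; pixel columns grow to the right and rows downward; lengths in m; the calibration is good to about 2 mm. A picture is of the moment at which its call begins. There is no depth.
- arm.close_job(): hands the job in; it is judged then, once.
The state is a dict: "t": time; "qpos": joint angles; "qvel": joint speeds; "effort": joint torques, N m; "position": TCP position; "orientation": TCP orientation; "ft_force": force on the tool from outside, world axes, zero at the start; "torque": the same for the moment, N m; "gripper_width": finger opening in m; "gripper_force": force on a finger pad.
Only numpy, scipy, OpenCV 4.12 (cv2) and the standard library are available. Lean on these libraries where they do the work, as an engineer would, in place of code of your own. Each camera call takes 0.05 s, during which the arm holds its last target. There are 200 camera calls.

### The job

Measure the bread-rack board from its bare end to the white line: hook the end of the tape measure over the board's bare end, draw the case back straight along the board until the front of the case is at the white line, and stand it there on the board. Then press the red lock on the case right down, and leave the tape standing there, stretched, hooked and locked. Leave the other things on the table where they are.

Things in the scene. Friction and masses are not known exactly. Their poses are not given: they have to be found in the camera images.
- board: Fixed mid-brown wooden rack board lying flat on the table: 340 long (its x), 130 wide (y), 30 thick (z). Origin at the centre of its underside; +x points to its bare end (a sharp straight edge, free space beyond it). At the other end (-x) a dark cleat 30 x 130, 22 high, is fixed on its top.
- board_end (a point): Middle of the top edge of the board's bare end, 170 from the board's origin along +x and 30 above the table; axes as the board's.
- mark: White line, 8 wide, painted straight across the board's top (look only, nothing to bump into). Origin at its middle, on the board's top surface; its x is the board's x. It lies 90 to 160 mm from the bare end.
- rest: Fixed dark wooden block 100 (x) x 80 (y) x 40 high, on which the tape measure stands at the start. Origin at the centre of its underside.
- tape: Loose tape measure, 0.55 to 0.75 kg: blue and black case 90 long (x), 44 wide (y), 70 high, flat sides to grip across the 44. Origin at the centre of its underside; +x to the front, where the yellow blade comes out. The blade draws out up to 160 mm along x; a spring pulls it in with about 2 N. Standing on the board the case does not slide under that pull.
- tape_front (a point): Bottom middle of the front face of the case, 45 from the tape's origin along +x; axes as the tape's.
- tape_hook (a point): Bottom of the inner (case-side) face of the steel hook at the blade's end. The hook is a plate 28 wide (y), 3 thick, reaching 10 below the case's underside, so that it drops over an edge. The blade is 25 wide, 4 above the case's underside. Drawn in, this point is at 73, 0, -10 in the tape's frame (28 ahead of the case front).
- tape_lock_top (a point): Middle of the top of the red lock button, 28 x 24, on top of the case, 22 ahead (+x) of the tape's origin. Open, its top is 84 above the case's underside (14 above the top of the case).
- tape_lock (a joint): Lock button travel, m: 0 open, presses straight down and stays where it is left. It moves under about 4 N; from 0.005 on, its sprung brake shoe bears on the blade and the push grows to about 7 N at the bottom stop, 0.011, where the blade no longer slides.
- loaf: Loose floured brown loaf, 200 long, about 100 high. Bystander.
- jar: Loose amber glass jar, 72 wide, 100 high. Bystander.
- bowl: Loose white bowl, 120 wide, 60 high. Bystander.
- brush: Loose brush, 190 long. Bystander.
- screwdriver: Loose screwdriver, 190 long. Bystander.
- cleat: Loose dark wooden cleat 160 x 30 x 22 high. Bystander.
- scraper: Loose steel dough scraper, about 110 x 140, with a wooden handle. Bystander.
Mind the look-alikes: they are no part of the job. Of the things that look like the tape, the largest one is meant.

How it is judged (in metres and radians):
On the way, in this order (a step that is already met when the one before it is completed fails the run):
1. the hook hangs over the board's bare end and pulls against it, lock open (contact force between tape and board above 0.5 N and x of tape_hook in the frame of board_end between -0.004 and 0.006 m and z of tape_hook in the frame of board_end below -0.003 m and value of joint tape_lock below 0.004 m), for 0.1 s.
2. the case is drawn back to the white line with the hook still on the end, lock still open (x of tape_front in the frame of mark between -0.012 and 0.012 m and x of tape_hook in the frame of board_end between -0.004 and 0.006 m and z of tape_hook in the frame of board_end below -0.003 m and value of joint tape_lock below 0.004 m), for 0.2 s.
At the end, for the whole second after the job is handed in: The tape stands upright and still on the board (underside within 4 mm of its top), along it within 10 degrees, case front within 12 mm of the white line's middle, hook hanging at least 3 mm over the bare end and within 6 mm of it, lock pressed by more than 8 mm (x of tape_front in the frame of mark between -0.012 and 0.012 m and y of tape_front in the frame of board_end between -0.055 and 0.055 m and z of tape_front in the frame of board_end between -0.004 and 0.004 m and x of tape_hook in the frame of board_end between -0.004 and 0.006 m and z of tape_hook in the frame of board_end below -0.003 m and angle between the x axis of tape and the x axis of board, either way round below 0.17 rad and angle between tape's own z axis and vertical below 0.1 rad and value of joint tape_lock above 0.008 m and linear speed of tape below 0.02 m/s); the robot touches nothing.
It fails at once if a bystander is shifted by more than 40 mm (distance of any of loaf, jar, bowl, brush, screwdriver, cleat, scraper from where it was at the start of the episode above 0.04 m).
It also fails if it takes over 48 s, if anything falls off the work surface, if the arm or the gripper's body presses on something with over 40 N, if the wrist force passes 120 N, or if a joint passes its speed limit or range.

## Working session

There is one attempt and no reset: what is moved stays moved. The work goes in short steps, Python scripts to look and compute and a tool call to move; the robot and the scene stay as the last step left them, time stands still between calls to the robot, and variables do not carry over. Pictures are saved under pics/ and viewed, at most 10 in all, crops included, and the job is handed in when it is done.

Besides the shell and the picture viewer there is one more tool, called by a JSON object that holds its "name" and its "arguments". move_arm: Moves the arm, as the interface text tells. Its arguments: {"type":"object","properties":{"increments":{"type":"array"},"grip_force":{"type":"number"}},"required":["increments"]}

```bash
mkdir -p pics; ls; python3 - <<'E'
from rig import arm
import cv2
for n in("scene","side"):
    s=arm.snapshot(n); cv2.imwrite(f"pics/{n}0.png",s["color"]); print(n,s["K"].round(1).tolist(),s["T"].round(4).tolist())
print(arm.sense())
E
```

```text
pics
scene [[490.2, 0.0, 289.3], [0.0, 490.2, 212.9], [0.0, 0.0, 1.0]] [[0.3155, 0.7046, -0.6356, 1.2583], [0.9489, -0.2402, 0.2048, -0.1995], [-0.0084, -0.6677, -0.7444, 1.0042], [0.0, 0.0, 0.0, 1.0]]
side [[424.2, 0.0, 270.1], [0.0, 424.2, 208.6], [0.0, 0.0, 1.0]] [[0.9892, -0.084, 0.1197, 0.3212], [-0.1462, -0.5954, 0.7901, -0.9771], [0.0049, -0.7991, -0.6012, 0.88], [0.0, 0.0, 0.0, 1.0]]
{'t': 0.1, 'qpos': array([-1.02276630e+01,  3.02745466e+01,  8.21490962e+01, -7.31784422e-04,
        6.76901965e+01, -1.02281467e+01]), 'qvel': array([ 0.01545153, -0.14960153, -0.14316954, -0.03002131, -0.03040154,
       -0.0646305 ]), 'effort': array([ 4.33945943e-04, -4.43301880e+01, -1.78587180e+01, -2.04061280e-04,
        3.88642526e-03,  1.10165692e-05]), 'position': array([6.24389370e-01, 1.32307475e-04, 2.49421431e-01]), 'orientation': array([[-1.29685959e-05,  9.99998084e-01, -1.95739564e-03],
       [ 9.99999942e-01,  1.36364063e-05,  3.41160014e-04],
       [ 3.41186052e-04, -1.95739110e-03, -9.99998026e-01]]), 'ft_force': array([-0.53528499, -0.93233149,  0.20019506]), 'torque': array([-0.01925735, -0.02061593,  0.0053939 ]), 'gripper_force': 0.0, 'gripper_width': 0.08490146073455834}
```

View pics/scene0.png

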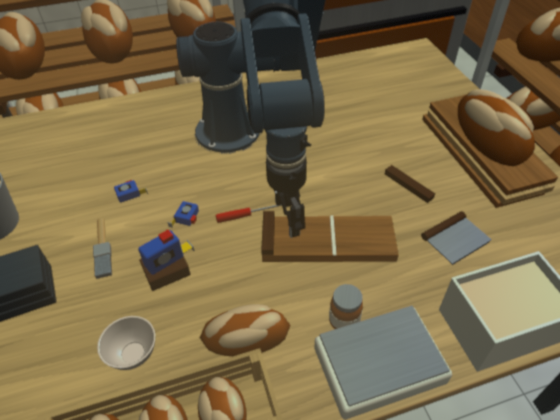

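View pics/side0.png

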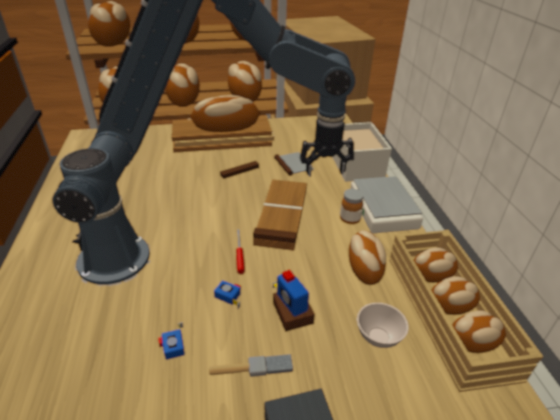

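The scene view shows the board with its cleat at about (268,238), the white line near (333,235) and the bare end near (396,237). The large tape stands on its rest at about (163,255), with its yellow hook at about (187,247) pointing at the board. I'll enlarge both views to get corners.

```bash
python3 - <<'E'
import cv2,numpy as np
a=cv2.imread("pics/scene0.png");b=cv2.imread("pics/side0.png")
def crop(im,x,y,w,h,s):
    c=cv2.resize(im[y:y+h,x:x+w],None,fx=s,fy=s,interpolation=cv2.INTER_CUBIC)
    for i in range(0,w,10): cv2.putText(c,str(x+i) if i%20==0 else "|",(i*s,8),0,.3,(255,255,255),1); 
    for j in range(10,h,10): cv2.putText(c,str(y+j),(0,j*s+3),0,.3,(255,255,255),1)
    return c
top=np.hstack([crop(a,255,205,150,62,3),crop(b,250,175,65,62,5)[:186]]) if 0 else None
A=crop(a,255,205,150,60,5)
B=np.hstack([crop(a,130,225,75,65,5),crop(b,260,262,75,65,5)])
o=np.vstack([A,B[:, :750]]); o=o[:600]
cv2.imwrite("pics/c1.png",np.ascontiguousarray(o)); print(o.shape)
E
```

```text
(600, 750, 3)
```

View pics/c1.png

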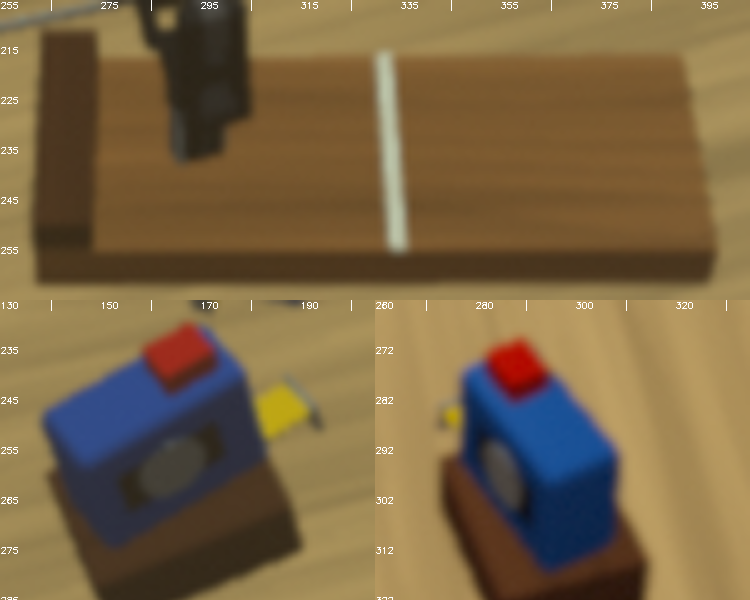

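The enlargement gives these board corners in the scene view: (391.6,216.4) and (398,255) at the bare end, and the line from (331.8,215.6) to (334.6,255). The tape's case corners are readable in both views. Next I fit the poses.

```bash
cat > h.py <<'E'
import numpy as np,cv2
from scipy.optimize import least_squares
S=dict(scene=(np.array([[490.2,0,289.3],[0,490.2,212.9],[0,0,1]]),np.array([[0.3155,0.7046,-0.6356,1.2583],[0.9489,-0.2402,0.2048,-0.1995],[-0.0084,-0.6677,-0.7444,1.0042],[0,0,0,1]])),
side=(np.array([[424.2,0,270.1],[0,424.2,208.6],[0,0,1]]),np.array([[0.9892,-0.084,0.1197,0.3212],[-0.1462,-0.5954,0.7901,-0.9771],[0.0049,-0.7991,-0.6012,0.88],[0,0,0,1]])))
def proj(P,K,T):
    c=(np.atleast_2d(P)-T[:3,3])@T[:3,:3]; u=c@K.T; return u[:,:2]/u[:,2:]
def ray(uv,z,K,T):
    d=T[:3,:3]@np.linalg.solve(K,[uv[0],uv[1],1]); o=T[:3,3]; return o+d*(z-o[2])/d[2]
def pose(p,L,z=0):
    c,s=np.cos(p[2]),np.sin(p[2]); return np.array([p[0]+c*L[0]-s*L[1],p[1]+s*L[0]+c*L[1],z+L[2]])
def fit(obs,p0,z=0):  # obs: (K,T,local,uv)
    f=lambda p:np.concatenate([(proj(pose(p,l,z),K,T)[0]-uv) for K,T,l,uv in obs])
    r=least_squares(f,p0,loss='soft_l1'); return r.x,r.fun.reshape(-1,2)
E
python3 - <<'E'
from h import *
sc,sd=S['scene'],S['side']
for uv in[(391.6,216.4),(398,255),(331.8,215.6),(334.6,255)]: print(ray(uv,.03,*sc).round(4))
# board: +x ~ +y world; local y = -x world -> near (scene) edge (large x) is local y=-65
obs=[(*sc,(.17,.065,.03),(391.6,216.4)),(*sc,(.17,-.065,.03),(398,255)),(*sc,(-.17,-.065,0),(262.4,261.8)),(*sc,(.17,-.065,0),(396.6,261.8))]
b,r=fit(obs,[.63,.0,np.pi/2]); print("board",b.round(4),np.degrees(b[2]),r.round(1).tolist())
obs=[(*sc,(-.045,-.022,.07),(146,258)),(*sc,(-.045,.022,.07),(139,248)),(*sc,(.045,-.022,.07),(179,240)),(*sc,(.045,-.022,0),(183.6,257)),(*sc,(-.045,-.022,0),(153,274.4)),
(*sd,(-.045,-.022,.07),(308,292)),(*sd,(-.045,.022,.07),(294,298.6)),(*sd,(.045,.022,.07),(278,277)),(*sd,(-.045,.022,0),(295,316)),(*sd,(-.045,-.022,0),(307.6,310))]
t,r=fit(obs,[.6,-.3,np.pi/2],.04); print("tape",t.round(4),np.degrees(t[2]),r.round(1).tolist())
E
```

```text
[0.5257 0.3209 0.03  ]
[0.6459 0.2789 0.03  ]
[0.472  0.1723 0.03  ]
[0.5956 0.1305 0.03  ]
board [0.5297 0.1403 1.24  ] 71.04667711128873 [[0.1, -0.7], [0.5, 0.0], [-0.7, 0.0], [0.0, 0.4]]
tape [ 0.485  -0.2713  1.9287] 110.50382853175954 [[-0.3, 0.4], [-2.3, -1.4], [1.2, -1.1], [1.6, -0.2], [-0.6, 1.7], [2.2, -0.5], [0.5, -0.3], [-2.3, -3.0], [-1.6, 1.4], [0.8, 0.6]]
```

Board yaw is about 71°, with the bare end at about (0.585,0.300) and the line about 157 mm from it. That fits the 90–160 mm range and the height of 30 mm. The tape is at about (0.485,−0.271) with yaw about 110°. Now I go above the tape.

{"name": "move_arm", "arguments": {"increments": [[[-3.4, -1.74, 0], 0, 1], [[-3.4, -1.74, 0], 0, 1], [[-3.4, -1.74, 0], 0, 1], [[-3.4, -1.74, 0], 0, 1], [[-3.4, -1.74, 0], 0, 1]]}}

```text
t: 0.52
position: [0.5367, -0.171, 0.2499]
orientation: [[-0.001, 1.0, -0.001], [1.0, 0.001, 0.0], [0.0, -0.001, -1.0]]
ft_force: [-0.2, -0.5, 0.1]
gripper_width: 0.0856
gripper_force: 0.0
```

{"name": "move_arm", "arguments": {"increments": [[[-3.4, -1.74, 0], 0, 1], [[-3.4, -1.74, 0], 0, 1], [[-3.4, -1.74, 0], 0, 1], [[0, 0, 0], -6.8, 1], [[0, 0, 0], -6.8, 1]]}}

```text
t: 0.93
position: [0.4844, -0.2744, 0.2499]
orientation: [[-0.236, 0.972, -0.001], [0.972, 0.236, 0.0], [0.0, -0.001, -1.0]]
ft_force: [0.7, 0.3, -0.8]
gripper_width: 0.0851
gripper_force: 0.0
```

{"name": "move_arm", "arguments": {"increments": [[[0, 0, 0], -6.8, 1], [[0, 0, 0], 0, 1], [[0, 0, 0], 0, 1]]}}

```text
t: 1.18
position: [0.4855, -0.2718, 0.25]
orientation: [[-0.346, 0.938, -0.001], [0.938, 0.346, 0.001], [0.001, -0.0, -1.0]]
ft_force: [0.1, 0.2, 0.1]
gripper_width: 0.0856
gripper_force: 0.0
```

```bash
python3 - <<'E'
from rig import arm
import cv2,numpy as np
s=arm.snapshot("wrist"); cv2.imwrite("pics/w1.png",s["color"]); np.savez("w1.npz",K=s["K"],T=s["T"]); print(s["K"].round(1).tolist(),s["T"].round(4).tolist())
q=arm.sense();print(q["t"],q["position"],q["orientation"])
E
```

```text
[[315.9, 0.0, 279.2], [0.0, 315.9, 211.6], [0.0, 0.0, 1.0]] [[0.9385, 0.3293, 0.104, 0.459], [0.3453, -0.8947, -0.2832, -0.1997], [-0.0002, 0.3017, -0.9534, 0.3727], [0.0, 0.0, 0.0, 1.0]]
1.2333 [ 0.48566321 -0.27174581  0.2500408 ] [[-3.46083083e-01  9.38203740e-01 -4.92866433e-04]
 [ 9.38203683e-01  3.46083297e-01  4.47535890e-04]
 [ 5.90452686e-04 -3.07524502e-04 -9.99999778e-01]]
```

View pics/w1.png

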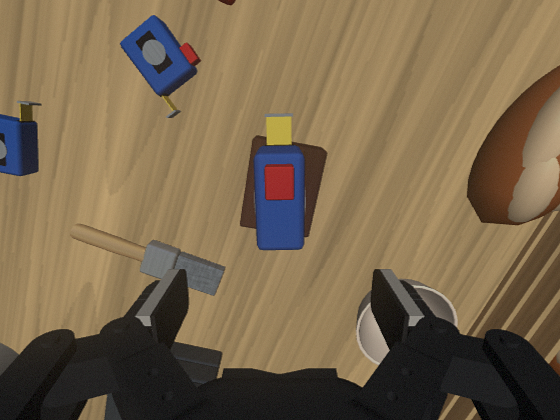

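The wrist view shows the tape almost straight up the picture: case top about (257..303, 150..249), button about (264..295, 165..199), yellow blade with hook at (279,115). The gripper is aligned. The rest is turned slightly under the tape. Bringing that into world numbers.

```bash
python3 - <<'E'
from h import *
d=np.load("w1.npz");c=(d["K"],d["T"])
for n,uv,z in[("fl",(256,151),.11),("fr",(303,151),.11),("bl",(258,249),.11),("br",(303,249),.11),("btn f",(279,165),.124),("btn b",(280,199),.124),("hook",(279,115),.042)]:
    print(n,ray(uv,z,*c).round(4))
P=[(-.045,.022,.07,258,249),(-.045,-.022,.07,303,249),(.045,.022,.07,256,151),(.045,-.022,.07,303,151),(.034,0,.084,279,165),(.010,0,.084,280,199)]
t,r=fit([(*c,p[:3],p[3:]) for p in P],[.485,-.27,1.92],.04);print(t.round(4),np.degrees(t[2]),r.round(1).tolist())
E
```

```text
fl [ 0.4517 -0.2353  0.11  ]
fr [ 0.488  -0.2219  0.11  ]
bl [ 0.4819 -0.3178  0.11  ]
br [ 0.5202 -0.3037  0.11  ]
btn f [ 0.4727 -0.2374  0.124 ]
btn b [ 0.483  -0.2632  0.124 ]
hook [ 0.4599 -0.2028  0.042 ]
[ 0.4854 -0.2701  1.9365] 110.95509585375564 [[-1.8, 1.8], [1.7, 1.2], [-3.6, -0.4], [2.9, -1.2], [0.3, 1.3], [-0.3, -3.2]]
```

{"name": "move_arm", "arguments": {"increments": [[[0, 0, 4], 0, 1], [[0, 0, 4], 0, 1], [[0, 0, 4], 0, 1], [[0, 0, 2.5], 0.7, 1], [[0.15, 0, 1.7], 0, 1]]}}

```text
t: 1.65
position: [0.4842, -0.2693, 0.0852]
orientation: [[-0.335, 0.942, -0.003], [0.942, 0.335, 0.003], [0.004, -0.002, -1.0]]
ft_force: [-1.0, 1.0, 0.7]
gripper_width: 0.0854
gripper_force: 0.0
```

{"name": "move_arm", "arguments": {"increments": [[[0, 0, 0], 0, 1], [[0, 0, 0], 0, 0.4], [[0, 0, 0], 0, 0], [[0, 0, 0], 0, 0], [[0, 0, 0], 0, 0]], "grip_force": 80}}

```text
t: 2.07
position: [0.4862, -0.2714, 0.0903]
orientation: [[-0.337, 0.941, 0.003], [0.941, 0.337, -0.003], [-0.003, 0.002, -1.0]]
ft_force: [-0.5, -0.8, -1.1]
gripper_width: 0.0429
gripper_force: 81.5
```

{"name": "move_arm", "arguments": {"increments": [[[0, 0, 0], 0, 0], [[0, 0, 0], 0, 0], [[0, 0, 0], 0, 0]]}}

```text
t: 2.32
position: [0.4862, -0.2714, 0.0903]
orientation: [[-0.337, 0.941, 0.003], [0.941, 0.337, -0.003], [-0.003, 0.002, -1.0]]
ft_force: [-0.5, -0.1, 6.2]
gripper_width: 0.0431
gripper_force: 82.6
```

{"name": "move_arm", "arguments": {"increments": [[[0, 0, -1], 0, 0], [[0, 0, -2.5], 0, 0], [[0, 0, -3], 0, 0], [[0, 0, -2.5], 0, 0], [[0, 0, 0], 3.8, 0]]}}

```text
t: 2.73
position: [0.4874, -0.2721, 0.1834]
orientation: [[-0.273, 0.962, 0.007], [0.962, 0.273, -0.006], [-0.008, 0.005, -1.0]]
ft_force: [0.7, -0.6, -5.6]
gripper_width: 0.0434
gripper_force: 83.1
```

{"name": "move_arm", "arguments": {"increments": [[[0, 0, 0], 7, 0], [[0, 0, 0], 7, 0], [[0, 0, 0], 7, 0], [[0, 0, 0], 7, 0], [[0, 0, 0], 7, 0]]}}

```text
t: 3.15
position: [0.4844, -0.2697, 0.1781]
orientation: [[0.333, 0.943, -0.002], [0.943, -0.333, 0.002], [0.001, -0.002, -1.0]]
ft_force: [-0.2, 0.3, -5.9]
gripper_width: 0.0431
gripper_force: 82.9
```

{"name": "move_arm", "arguments": {"increments": [[[0, 0, 0], 0, 0], [[2, -0.4, 0], 0, 0], [[3.9, -0.7, 0], 0, 0], [[3.9, -0.7, 0], 0, 0], [[3.9, -0.7, 0], 0, 0]]}}

```text
t: 3.57
position: [0.5058, -0.1316, 0.1782]
orientation: [[0.326, 0.945, -0.001], [0.945, -0.326, 0.001], [0.0, -0.001, -1.0]]
ft_force: [0.6, 0.8, -5.6]
gripper_width: 0.043
gripper_force: 82.7
```

{"name": "move_arm", "arguments": {"increments": [[[3.9, -0.7, 0], 0, 0], [[3.9, -0.7, 0], 0, 0], [[3.9, -0.7, 0], 0, 0], [[3.9, -0.7, 0], 0, 0], [[3.9, -0.7, 0], 0, 0]]}}

```text
t: 3.98
position: [0.5365, 0.0648, 0.1783]
orientation: [[0.324, 0.946, -0.001], [0.946, -0.324, 0.0], [-0.0, -0.001, -1.0]]
ft_force: [0.7, -0.7, -6.1]
gripper_width: 0.043
gripper_force: 82.7
```

{"name": "move_arm", "arguments": {"increments": [[[3.9, -0.7, 0], 0, 0], [[3.9, -0.7, 0], 0, 0], [[3.9, -0.7, 0], 0, 0], [[2.2, -0.4, 0], 0, 0], [[0, 0, 0], 0, 0]]}}

```text
t: 4.4
position: [0.559, 0.2076, 0.1783]
orientation: [[0.32, 0.948, 0.001], [0.948, -0.32, 0.003], [0.003, 0.0, -1.0]]
ft_force: [-0.7, -0.7, -5.6]
gripper_width: 0.0428
gripper_force: 82.6
```

```bash
python3 - <<'E'
from rig import arm
import cv2,numpy as np
s=arm.snapshot("wrist"); cv2.imwrite("pics/w2.png",cv2.resize(s["color"],(800,600),interpolation=cv2.INTER_CUBIC)); np.savez("w2.npz",K=s["K"],T=s["T"])
q=arm.sense();print(q["t"],q["position"],q["orientation"].round(4).tolist())
E
```

```text
4.45 [0.55836815 0.20503471 0.17803555] [[0.3202, 0.9473, -0.0006], [0.9473, -0.3202, 0.0002], [-0.0, -0.0006, -1.0]]
```

View pics/w2.png

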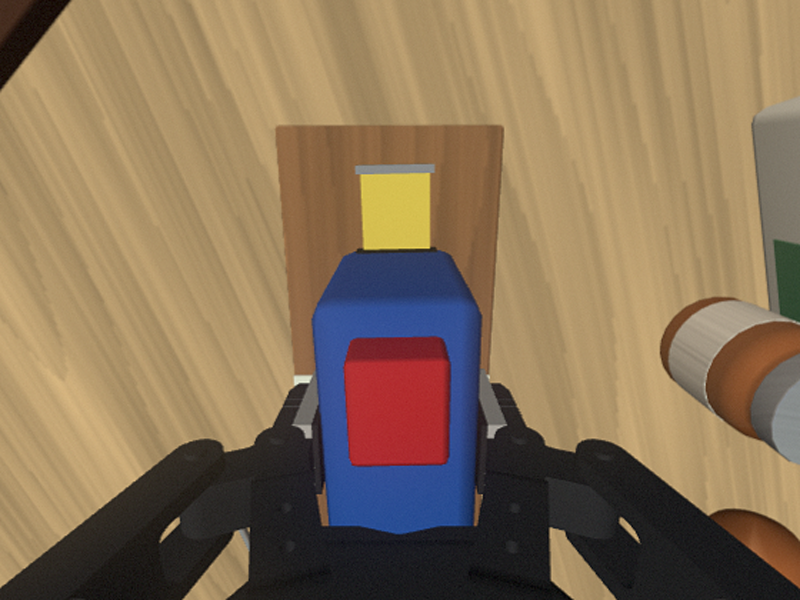

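The picture shows the board end edge from (276,125) to (503,125), the hook plate from (355,169) to (434,169), and the white line ends at about v=378 on either side of the case (all in the 800×600 enlargement). The tape is square in the grip.

```bash
python3 - <<'E'
from h import *
d=np.load("w2.npz");c=(d["K"],d["T"]);R=np.array([[.3202,.9473],[.9473,-.3202]]);p=np.array([.5584,.2050])
for n,uv,z in[("end l",(276,125),.03),("end r",(503,125),.03),("mark l",(303,379),.03),("mark r",(487,379),.03),("hook l",(356,173),.132),("hook r",(434,172),.132),("btn l",(345,401),.212),("btn r",(450,401),.212),("btn bk",(397,465),.212),("btn fr",(397,357),.212)]:
    w=ray(np.array(uv)*.7,z,*c);print(n,w.round(4),"tool",(R.T@(w[:2]-p)).round(4))
E
```

```text
end l [0.5247 0.3203 0.03  ] tool [ 0.0985 -0.0689]
end r [0.6453 0.2796 0.03  ] tool [0.0985 0.0584]
mark l [0.4791 0.1693 0.03  ] tool [-0.0592 -0.0637]
mark r [0.5951 0.1301 0.03  ] tool [-0.0592  0.0587]
hook l [0.5678 0.2812 0.132 ] tool [ 0.0752 -0.0155]
hook r [0.5946 0.2725 0.132 ] tool [0.0755 0.0126]
btn l [0.5561 0.2357 0.212 ] tool [ 0.0284 -0.012 ]
btn r [0.5782 0.2282 0.212 ] tool [0.0284 0.0114]
btn bk [0.5617 0.2161 0.212 ] tool [ 0.0115 -0.0005]
btn fr [0.5705 0.2421 0.212 ] tool [ 0.039  -0.0004]
```

{"name": "move_arm", "arguments": {"increments": [[[2, -0.4, 0], 0, 0], [[1.4, 0, 0], 0, 0], [[0, 0, 3], 0, 0], [[0, 0, 3], 0, 0], [[0, 0, 2], 0, 0]]}}

```text
t: 4.87
position: [0.5655, 0.2351, 0.0963]
orientation: [[0.326, 0.945, -0.003], [0.945, -0.326, -0.001], [-0.002, -0.002, -1.0]]
ft_force: [-0.2, -0.6, -7.0]
gripper_width: 0.0431
gripper_force: 82.6
```

{"name": "move_arm", "arguments": {"increments": [[[0, 0, 1], 0, 0], [[0, 0, 0.4], 0, 0], [[0, 0, 0], 0, 0], [[0, 0, 0], 0, 0]]}}

```text
t: 5.2
position: [0.5676, 0.2356, 0.0853]
orientation: [[0.327, 0.945, 0.002], [0.945, -0.327, 0.0], [0.001, 0.002, -1.0]]
ft_force: [0.2, 0.1, -5.8]
gripper_width: 0.0429
gripper_force: 82.5
```

```bash
python3 - <<'E'
from rig import arm
import cv2,numpy as np
s=arm.snapshot("side"); a=s["color"]
from h import *
u=proj([.585,.3,.03],s["K"],s["T"])[0].astype(int);print(u)
x0,y0=max(u[0]-50,0),max(u[1]-40,0)
cv2.imwrite("pics/s2.png",cv2.resize(a[y0:y0+80,x0:x0+100],None,fx=7,fy=7,interpolation=cv2.INTER_CUBIC))
q=arm.sense();print(q["t"],q["position"],q["ft_force"])
E
```

```text
[289 180]
5.25 [0.56782468 0.23581745 0.08577287] [ 0.16156749  0.01027532 -5.41423896]
```

View pics/s2.png

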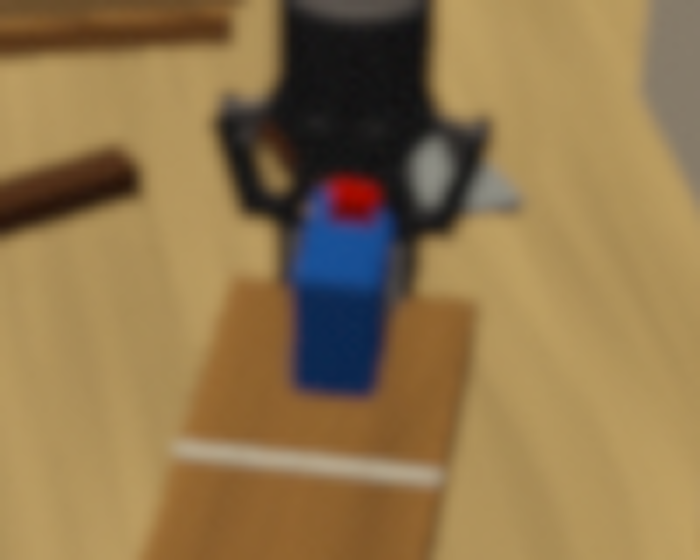

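The side view shows the case over the bare-end stretch of the board, square to it and clear of the white line. Next I feel down for the board.

{"name": "move_arm", "arguments": {"increments": [[[0, 0, 0.2], 0, 0], [[0, 0, 0.1], 0, 0], [[0, 0, 0], 0, 0]]}}

```text
t: 5.5
position: [0.5667, 0.2358, 0.0819]
orientation: [[0.327, 0.945, 0.001], [0.945, -0.327, 0.0], [0.001, 0.001, -1.0]]
ft_force: [0.6, -0.1, -5.0]
gripper_width: 0.0435
gripper_force: 82.5
```

{"name": "move_arm", "arguments": {"increments": [[[0, 0, 0.15], 0, 0], [[0, 0, 0], 0, 0], [[0, 0, 0], 0, 0]]}}

```text
t: 5.75
position: [0.5668, 0.236, 0.0804]
orientation: [[0.327, 0.945, 0.001], [0.945, -0.327, 0.0], [0.001, 0.001, -1.0]]
ft_force: [-0.8, 1.3, -1.9]
gripper_width: 0.0435
gripper_force: 83.1
```

{"name": "move_arm", "arguments": {"increments": [[[0, 0, -0.12], 0, 0], [[-0.5, 0, 0], 0, 0], [[-0.5, 0, 0], 0, 0], [[-0.5, 0, 0], 0, 0], [[0, 0, 0], 0, 0]]}}

```text
t: 6.17
position: [0.5613, 0.2206, 0.0809]
orientation: [[0.328, 0.945, -0.0], [0.945, -0.328, 0.0], [-0.0, -0.0, -1.0]]
ft_force: [0.7, 1.9, -5.7]
gripper_width: 0.0432
gripper_force: 82.7
```

{"name": "move_arm", "arguments": {"increments": [[[-0.5, 0, 0], 0, 0], [[-0.5, 0, 0], 0, 0], [[-0.5, 0, 0], 0, 0], [[0, 0, 0], 0, 0], [[0, 0, 0], 0, 0]]}}

```text
t: 6.58
position: [0.5566, 0.207, 0.0811]
orientation: [[0.328, 0.945, 0.0], [0.945, -0.328, 0.0], [0.0, -0.0, -1.0]]
ft_force: [1.1, 1.3, -5.6]
gripper_width: 0.0433
gripper_force: 82.6
```

```bash
python3 - <<'E'
from rig import arm
import cv2,numpy as np
s=arm.snapshot("wrist"); cv2.imwrite("pics/w3.png",cv2.resize(s["color"],(800,600),interpolation=cv2.INTER_CUBIC)); np.savez("w3.npz",K=s["K"],T=s["T"])
q=arm.sense();print(q["t"],q["position"],q["orientation"].round(4).tolist(),q["ft_force"])
E
```

```text
6.6333 [0.55675134 0.20725169 0.08108479] [[0.3277, 0.9448, 0.0003], [0.9448, -0.3277, 0.0002], [0.0003, 0.0002, -1.0]] [ 1.93075726  1.74266056 -6.92755328]
```

View pics/w3.png

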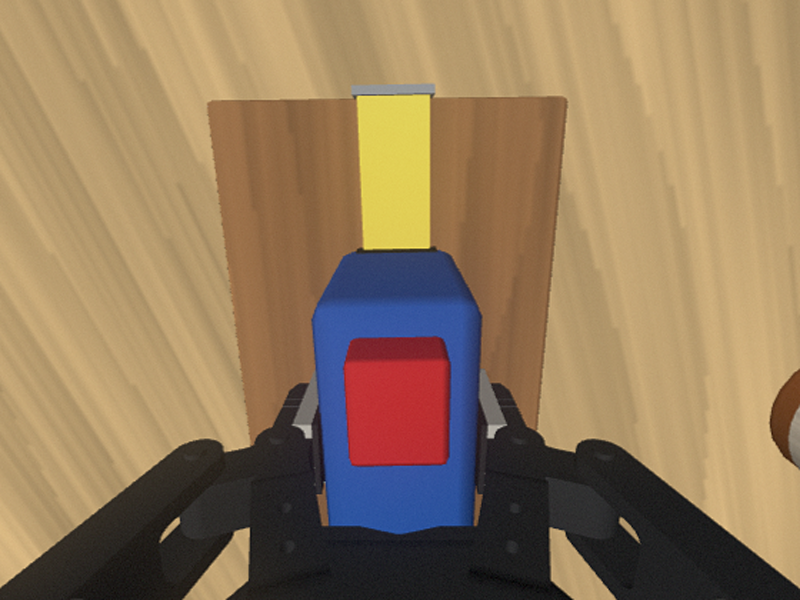

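The hook sits on the bare end at (393,91), the blade is drawn out and about 2 N is felt along it. Now I draw back to the line.

{"name": "move_arm", "arguments": {"increments": [[[-1, 0, 0], 0, 0], [[-1.3, 0, 0], 0, 0], [[-1.3, 0, 0], 0, 0], [[-1.3, 0, 0], 0, 0], [[-1.3, 0, 0], 0, 0]]}}

```text
t: 7.05
position: [0.536, 0.1474, 0.0812]
orientation: [[0.328, 0.945, 0.0], [0.945, -0.328, -0.0], [0.0, 0.0, -1.0]]
ft_force: [1.6, 0.6, -5.9]
gripper_width: 0.0433
gripper_force: 82.3
```

{"name": "move_arm", "arguments": {"increments": [[[-1.3, 0, 0], 0, 0], [[-1.3, 0, 0], 0, 0], [[-1, 0, 0], 0, 0], [[-0.7, 0, 0], 0, 0], [[-0.3, 0, 0], 0, 0]]}}

```text
t: 7.47
position: [0.5209, 0.1041, 0.0811]
orientation: [[0.329, 0.944, -0.0], [0.944, -0.329, 0.0], [-0.0, -0.0, -1.0]]
ft_force: [2.1, 2.1, -6.1]
gripper_width: 0.0431
gripper_force: 82.3
```

{"name": "move_arm", "arguments": {"increments": [[[0, 0, 0], 0, 0], [[0, 0, 0], 0, 0], [[0, 0, 0], 0, 0]]}}

```text
t: 7.72
position: [0.5216, 0.1058, 0.0811]
orientation: [[0.327, 0.945, 0.001], [0.945, -0.327, 0.0], [0.0, 0.001, -1.0]]
ft_force: [2.4, 0.9, -5.5]
gripper_width: 0.0435
gripper_force: 82.2
```

```bash
python3 - <<'E'
from rig import arm
import cv2,numpy as np
s=arm.snapshot("wrist"); cv2.imwrite("pics/w4.png",cv2.resize(s["color"],(800,600),interpolation=cv2.INTER_CUBIC)); np.savez("w4.npz",K=s["K"],T=s["T"])
q=arm.sense();print(q["t"],q["position"],q["orientation"].round(4).tolist(),q["ft_force"])
E
```

```text
7.7667 [0.52161277 0.10587761 0.08104189] [[0.3266, 0.9451, 0.0007], [0.9451, -0.3266, 0.0002], [0.0004, 0.0006, -1.0]] [ 1.62333497  0.89021876 -5.98600985]
```

View pics/w4.png

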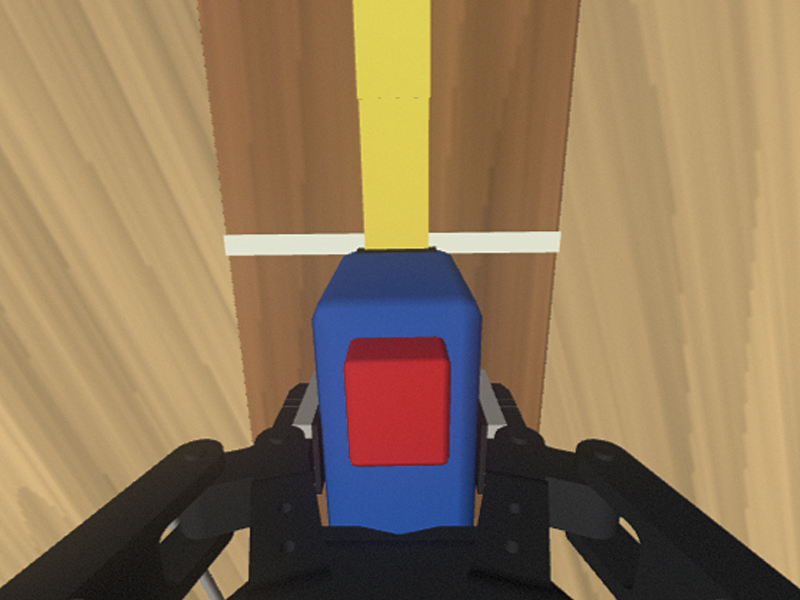

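The white line crosses at v≈244, and the case front is at v≈250, right beside it. I'll quantify that.

```bash
python3 - <<'E'
from h import *
d=np.load("w4.npz");c=(d["K"],d["T"]);R=np.array([[.3266,.9451],[.9451,-.3266]]);p=np.array([.5216,.1059])
for n,uv,z in[("mark l",(228,245),.03),("mark r",(558,242),.03),("front",(396,249),.035)]:
    w=ray(np.array(uv)*.7,z,*c);print(n,w.round(4),"tool",(R.T@(w[:2]-p)).round(4))
E
```

```text
mark l [0.474  0.1703 0.03  ] tool [ 0.0453 -0.066 ]
mark r [0.5954 0.1295 0.03  ] tool [0.0464 0.062 ]
front [0.5355 0.1483 0.035 ] tool [ 0.0446 -0.0007]
```

{"name": "move_arm", "arguments": {"increments": [[[0, 0, 0.1], 0, 0], [[0, 0, 0.05], 0, 0], [[0, 0, 0], 0, 0], [[0, 0, 0], 0, 0]]}}

```text
t: 8.1
position: [0.5217, 0.106, 0.0804]
orientation: [[0.327, 0.945, 0.002], [0.945, -0.327, 0.0], [0.001, 0.001, -1.0]]
ft_force: [0.5, 5.2, 4.6]
gripper_width: 0.0427
gripper_force: 83.6
```

{"name": "move_arm", "arguments": {"increments": [[[0, 0, 0], 0, 0.7], [[0, 0, 0], 0, 0.85], [[0, 0, 0], 0, 1], [[0, 0, 0], 0, 1], [[0, 0, 0], 0, 1]]}}

```text
t: 8.52
position: [0.5209, 0.1051, 0.0793]
orientation: [[0.327, 0.945, -0.001], [0.945, -0.327, -0.0], [-0.001, -0.001, -1.0]]
ft_force: [1.3, 0.3, 0.8]
gripper_width: 0.0852
gripper_force: 0.0
```

{"name": "move_arm", "arguments": {"increments": [[[0, 0, -2], 0, 1], [[0, 0, -3], 0, 1], [[0, 0, -3], 0, 1], [[0, 0, -2], 0, 1], [[2.5, 0, 0], 0, 0]]}}

```text
t: 8.93
position: [0.5309, 0.1266, 0.1835]
orientation: [[0.33, 0.944, 0.006], [0.944, -0.33, -0.002], [0.0, 0.006, -1.0]]
ft_force: [0.9, 0.9, -0.2]
gripper_width: 0.0754
gripper_force: 0.0
```

{"name": "move_arm", "arguments": {"increments": [[[0, 0, 0], 0, 0], [[0, 0, 0], 0, 0], [[0, 0, 0], 0, 0], [[0, 0, 0], 0, 0], [[0, 0, 0], 0, 0]], "grip_force": 60}}

```text
t: 9.35
position: [0.5287, 0.1284, 0.1787]
orientation: [[0.328, 0.945, -0.002], [0.945, -0.328, -0.0], [-0.001, -0.002, -1.0]]
ft_force: [0.3, 0.4, 0.8]
gripper_width: 0.012
gripper_force: 0.0
```

```bash
python3 - <<'E'
from rig import arm
import cv2,numpy as np
s=arm.snapshot("wrist"); cv2.imwrite("pics/w5.png",cv2.resize(s["color"],(800,600),interpolation=cv2.INTER_CUBIC)); np.savez("w5.npz",K=s["K"],T=s["T"])
q=arm.sense();print(q["t"],q["position"],q["orientation"].round(4).tolist(),q["ft_force"],q["gripper_width"])
E
```

```text
9.4 [0.52888473 0.12847143 0.17884062] [[0.3278, 0.9448, -0.0018], [0.9448, -0.3278, -0.0002], [-0.0008, -0.0016, -1.0]] [-0.1058261  -1.24374282 -0.32661112] 0.00489281488963415
```

View pics/w5.png

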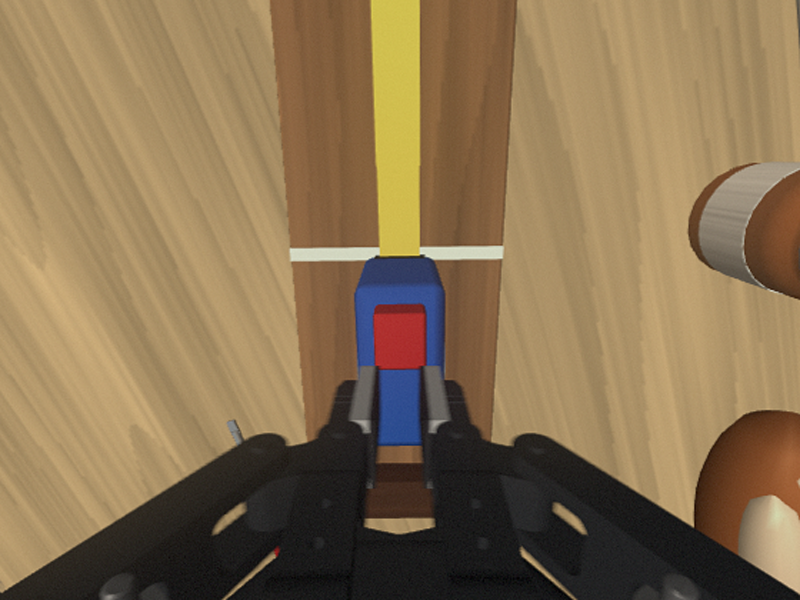

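The case stands at the line with the blade stretched. The button top is at about (400,340). I check the press point and the line offset.

```bash
python3 - <<'E'
from h import *
d=np.load("w5.npz");c=(d["K"],d["T"]);R=np.array([[.3278,.9448],[.9448,-.3278]]);p=np.array([.5289,.1285])
for n,uv,z in[("mark",(398,253),.03),("front",(400,257),.035),("btn f",(400,311),.114),("btn b",(400,369),.114)]:
    w=ray(np.array(uv)*.7,z,*c);print(n,w.round(4),"tool",(R.T@(w[:2]-p)).round(4))
E
```

```text
mark [0.5356 0.1498 0.03  ] tool [ 0.0223 -0.0007]
front [0.5363 0.1481 0.035 ] tool [0.0209 0.0006]
btn f [0.5338 0.1411 0.114 ] tool [0.0135 0.0005]
btn b [0.5246 0.1146 0.114 ] tool [-0.0145  0.0005]
```

{"name": "move_arm", "arguments": {"increments": [[[0, 0, 2], 0, 0], [[0, 0, 1.7], 0, 0], [[0, 0, 0.4], 0, 0], [[0, 0, 0], 0, 0]]}}

```text
t: 9.73
position: [0.5282, 0.1286, 0.1371]
orientation: [[0.328, 0.945, -0.004], [0.945, -0.328, -0.0], [-0.001, -0.004, -1.0]]
ft_force: [-0.1, 0.9, -0.4]
gripper_width: 0.0005
gripper_force: 0.0
```

{"name": "move_arm", "arguments": {"increments": [[[0, 0, 0.2], 0, 0], [[0, 0, 0.2], 0, 0], [[0, 0, 0.2], 0, 0], [[0, 0, 0], 0, 0]]}}

```text
t: 10.07
position: [0.5299, 0.129, 0.1329]
orientation: [[0.327, 0.945, 0.001], [0.945, -0.327, 0.0], [0.0, 0.001, -1.0]]
ft_force: [0.1, 0.1, -0.1]
gripper_width: 0.0002
gripper_force: 0.0
```

{"name": "move_arm", "arguments": {"increments": [[[0, 0, 0.2], 0, 0], [[0, 0, 0.2], 0, 0], [[0, 0, 0], 0, 0]]}}

```text
t: 10.32
position: [0.5299, 0.129, 0.1288]
orientation: [[0.327, 0.945, 0.001], [0.945, -0.327, 0.0], [0.0, 0.001, -1.0]]
ft_force: [0.5, -0.3, 4.1]
gripper_width: -0.0002
gripper_force: 1.3
```

In contact at about 4 N; I press on in small steps.

{"name": "move_arm", "arguments": {"increments": [[[0, 0, 0.2], 0, 0], [[0, 0, 0.2], 0, 0], [[0, 0, 0], 0, 0]]}}

```text
t: 10.57
position: [0.5299, 0.129, 0.1245]
orientation: [[0.327, 0.945, 0.001], [0.945, -0.327, 0.0], [0.0, 0.001, -1.0]]
ft_force: [0.9, 0.3, 2.2]
gripper_width: 0.0005
gripper_force: 1.5
```

{"name": "move_arm", "arguments": {"increments": [[[0, 0, 0.15], 0, 0], [[0, 0, 0.1], 0, 0], [[0, 0, 0], 0, 0]]}}

```text
t: 10.82
position: [0.5299, 0.129, 0.1221]
orientation: [[0.327, 0.945, 0.001], [0.945, -0.327, 0.0], [0.0, 0.001, -1.0]]
ft_force: [-0.2, 0.7, 4.3]
gripper_width: -0.0002
gripper_force: 2.2
```

{"name": "move_arm", "arguments": {"increments": [[[0, 0, 0.1], 0, 0], [[0, 0, 0], 0, 0], [[0, 0, 0], 0, 0]]}}

```text
t: 11.07
position: [0.5299, 0.129, 0.122]
orientation: [[0.327, 0.945, 0.001], [0.945, -0.327, 0.0], [0.0, 0.001, -1.0]]
ft_force: [-0.7, -0.6, 10.3]
gripper_width: -0.0
gripper_force: 5.1
```

{"name": "move_arm", "arguments": {"increments": [[[0, 0, 0.05], 0, 0], [[0, 0, 0], 0, 0], [[0, 0, 0], 0, 0]]}}

```text
t: 11.32
position: [0.53, 0.129, 0.122]
orientation: [[0.327, 0.945, 0.002], [0.945, -0.327, 0.0], [0.001, 0.002, -1.0]]
ft_force: [-1.5, -0.0, 13.0]
gripper_width: 0.0001
gripper_force: 6.8
```

The button is at its stop: z is 0.122 as predicted, the force is 13 N and it moves no further. I lift straight off and check.

{"name": "move_arm", "arguments": {"increments": [[[0, 0, -0.3], 0, 0], [[0, 0, -1], 0, 0], [[0, 0, -3], 0, 0], [[0, 0, -3], 0, 0], [[0, 0, -3], 0, 0]]}}

```text
t: 11.73
position: [0.5284, 0.129, 0.224]
orientation: [[0.327, 0.945, -0.003], [0.945, -0.327, -0.0], [-0.001, -0.003, -1.0]]
ft_force: [1.2, -0.5, -0.5]
gripper_width: 0.0001
gripper_force: 0.0
```

{"name": "move_arm", "arguments": {"increments": [[[0, 0, -1], 0, 0], [[0, 0, 0], 0, 0], [[0, 0, 0], 0, 0]]}}

```text
t: 11.98
position: [0.5289, 0.129, 0.2332]
orientation: [[0.327, 0.945, -0.001], [0.945, -0.327, -0.0], [-0.0, -0.001, -1.0]]
ft_force: [0.4, -0.2, -0.8]
gripper_width: -0.0001
gripper_force: 0.0
```

```bash
python3 - <<'E'
from rig import arm
import cv2,numpy as np
s=arm.snapshot("wrist");b=arm.snapshot("scene")["color"]
w=cv2.resize(s["color"],(400,300)); c=cv2.resize(b[190:270,240:420],(800,300),interpolation=cv2.INTER_CUBIC)
c2=cv2.resize(arm.snapshot("side")["color"][140:260,220:340],(400,300),interpolation=cv2.INTER_CUBIC)
cv2.imwrite("pics/f.png",np.vstack([np.hstack([w,c2]),c])); print(arm.sense()["position"],arm.sense()["t"])
E
```

```text
[0.52805244 0.12890821 0.23153861] 12.1333
```

View pics/f.png

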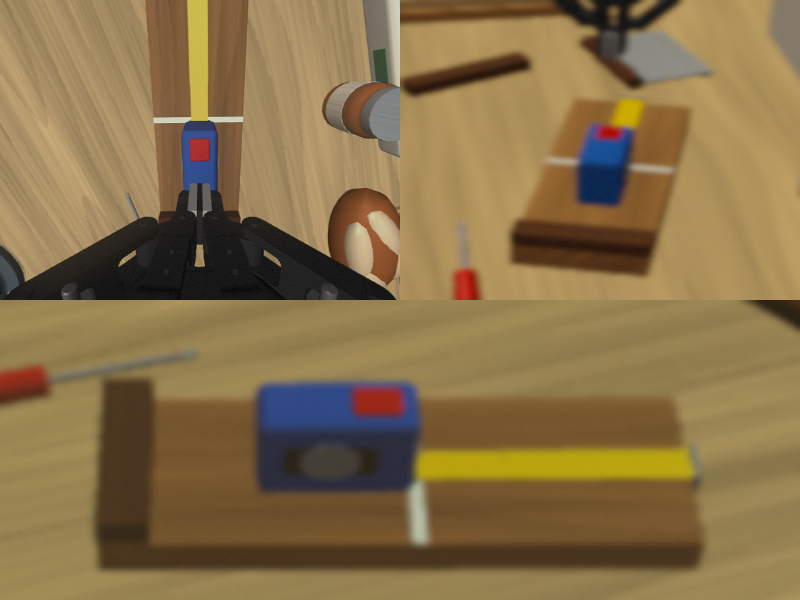

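The case stands upright with its front on the white line. The blade is stretched to the bare end with the hook over it at (695,467), and the red button is down almost flush. Handing in.

```bash
python3 -c "
from rig import arm
print(arm.close_job())"
```

```text
the job is handed in; nothing more can be done
None
```

The job is handed in: the tape stands locked on the board with its front at the white line (about 1.5 mm off by my measurement), the blade stretched and the hook over the bare end; no verdict came back from the judge.

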